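Clamp a spectacle front in its filing jig

TASK

On the spectacle maker's bench stand two equal jigs with cam-lever clamps; one has a black spectacle front lying in it, the other is empty. Flip the lever of the jig that holds the spectacle front over its high point, away from the side it leans to, until it snaps down fully closed and holds the front. Leave the front in its nest and the empty jig's lever open, then let go.

Things in the scene. Friction and masses are not known exactly. Their poses are not given: they have to be found in the camera images.
- lever (a joint): Lever angle of the loaded jig, rad. 0 = open, leaning 0.6 off vertical to jig -x; 0.6 upright; 2.0 = closed at its stop towards jig +x, 0.17 above level. A spring resists (up to 8 N at the paddle) until the high point at 1.35 and throws it back open if let go before; past that it snaps shut by itself. Steel bar to a black paddle 24 mm wide, 12 thick, 53 to 105 mm from the pivot.
- lever_pivot (a point): Fixed point on that lever's hinge, mid-width, 105 mm above the bench. Jig axes: z up, y along the hinge, x level, the way the lever closes. Fixed jig: wooden board 150 (x) by 180 by 16 mm, -55 to +95 mm in x; aluminium arm 80 mm high from a column at x +70 mm to under the pivot; steel fork 32 mm wide, 115 mm high, holds the lever. Only fork and lever rise above the arm.
- front: Black plastic spectacle front, two oval rims and a bridge, 136 (y) by 44 by 6 mm, 30 g, loose, flat on the cork nest of its jig with a metal boss inside each rim, bridge under the clamp's rubber pad. Origin under the middle of the bridge, 36 mm above the bench, straight below the lever pivot. Another such front lies on the bare bench: not this one.
- spare_lever (a joint): Lever angle (rad) of the other, equal jig, which is empty; 0 = open, 2.0 = closed, the same way. It stands open and must stay so. Its pivot is at least 280 mm to the left or right of the first one.
Mind the look-alikes: they are no part of the job. What is shaped like the part that bears lever but pink is not meant.

How it is judged:
By the outcome, as a careful person would: the job done as asked, in the order asked, and still so for the second after the job is handed in, with the robot touching nothing.
It also fails if it takes over 40 s, if anything falls off the work surface, if the arm or the gripper's body presses on something with over 40 N, if the wrist force passes 120 N, or if a joint passes its speed limit or range.

ROBOT

A 7-joint arm with a two-finger parallel gripper is mounted at the origin on the work surface. World frame = base frame: x ahead of the robot, y to its left, z up, the work surface at z = 0. Lengths are in mm, angles in degrees, forces in N, time in s.
With the tool pointing down it reaches from about 425 to 1025 mm from the base axis. Payload 9.4 kg.
Tool frame: the origin (TCP) lies at the very end of the fingers, on their centre line; the grasp point (between the pads) lies 19 mm behind it; z points along the fingers, y is the line along which they close (so a half turn about z gives the same grasp; the last joint's range is limited). The gripper opens to 93 mm and grips with 3 to 60 N. Pads are 15 mm wide; open, the fingers measure 128 mm over their backs; the gripper's body (75 mm by 188 mm) begins 65 mm behind the grasp point.
Start: joints at [-81.171, 34.337, -0.143, 91.639, 0.103, 54.024, -4.572], TCP at [165.853, 705.774, 218.618] pointing down, gripper open.
Joint ranges: [-147.43, 147.43], [-19.82, 112.94], [-74.19, 73.91], [6.32, 146.72], [-59.91, 239.91], [6.04, 106.73], [-150.56, 150.56]. Speed limits (degrees/s): [127.2, 127.2, 172.46, 172.46, 180, 180, 180].

INTERFACE

Orientations are given as [roll, pitch, yaw] about the fixed x, y, z axes, in that order (R = Rz(yaw) Ry(pitch) Rx(roll)).
In Python, from bench import robot, imaging, finder gives the robot as it stands.
- The arm moves only by the tool carry_out, never from a script. Its argument "commands" is a list that holds one entry, the list of rows, each a list of 4 numbers: the shift along the tool's x, y, z in cm, then the turn about the tool's z in degrees. A call has 1 to 8 rows; each row is the pose to reach, as a shift and turn from the pose commanded when the call began, along the tool's axes at that moment; what a row does not reach only later rows make up. A row lasts 1/10 s, in which the tool goes at most 50 mm and 8.59 degrees, less where a joint would pass 70% of its speed; a pose out of reach is approached as far as the arm can. A call with a gripper value outside its range is refused whole. "jaw" is the closure in counts, from 0 (fully open) to 255 (shut), set as the call begins (left out, the last holds). The fingers move at their own pace and stop on an object; the grip force is fixed at half the most. Time passes only in rows, so rows that repeat a pose let the fingers close. It gives the time, the measured TCP pose, the force, the opening and the grip force at its end, in the units of the state.
- robot.sense(): the state, without advancing time (a new reading comes with each control period).
- imaging.snapshot(name): name is "scene" or "top" or "wrist"; returns the picture (400x640x3 uint8, red, green, blue); there is no depth.
- imaging.camera_params(name): a dict with "mtx" (3x3 intrinsics, pixels), "extrinsics" (4x4, takes a point from camera to world coordinates). Camera axes: x right, y up, looking along -z (the intrinsics and any distortion apply to the point x, -y, -z); pixel columns grow to the right and rows downward; lengths in mm; the calibration is good to about 2 mm. A picture is of the moment at which its call begins: read the wrist's pose just before it. camera_params takes no time and is no camera call; for the wrist camera it gives the pose at the moment of the call.
- robot.close_job(): hands the job in; it is judged then, once.
Trained networks look in the newest picture that a camera, given by its name, has taken for a name from the list of things; names that differ only in an ending like _2 or _b are one class to them, and where a whole thing is asked for, a point or a joint stands for the part that bears it (a point fixed in the world has none). Each returns a list of dicts, best first, with "conf" (0 to 1); they miss things now and then, are a little off and sometimes report something else, mostly with a low value. They report only what shows in the picture. A call takes as long as a camera call. They do not tell look-alikes from the thing itself.
- finder.trace(camera, name): "pixels" (400x640 bool, what is visible of it) and "location" ([column, row] in pixels, amid what is visible of it).
The state is a dict: "t": time; "q": joint angles; "qvel": joint speeds; "effort": joint torques, N m; "position": TCP position; "orientation": TCP orientation; "force": force on the tool from outside, world axes, zero at the start; "moment": the same for the moment, N m; "opening": opening from 0.0 (shut) to 1.0 (fully open); "grip_force": force on a finger pad.
Only numpy, scipy, OpenCV 4.12 (cv2) and the standard library are available. Lean on these libraries where they do the work, as an engineer would, in place of code of your own. Each camera call takes 0.05 s, during which the arm holds its last target. There are 200 camera calls.

## Working session

There is one attempt and no reset: what is moved stays moved. The work goes in short steps, Python scripts to look and compute and a tool call to move; the robot and the scene stay as the last step left them, time stands still between calls to the robot, and variables do not carry over. Pictures are saved under pics/ and viewed, at most 10 in all, crops included, and the job is handed in when it is done.

Besides the shell and the picture viewer there is one more tool, called after ">>>" in YAML: its name, and indented under it one key for each argument. carry_out: Moves the arm, as the interface text tells. Its arguments: {"type":"object","properties":{"commands":{"type":"array","items":{"type":"array","items":{"type":"array","items":{"type":"number"}}}},"jaw":{"type":"number"}},"required":["commands"]}

```bash
mkdir -p pics; python3 - <<'E'
from bench import robot, imaging, finder
import cv2, numpy as np
for c in ["scene","top"]:
    im=imaging.snapshot(c); cv2.imwrite(f"pics/{c}.png",im[:,:,::-1])
    p=imaging.camera_params(c); print(c,p["mtx"].round(1).tolist(),p["extrinsics"].round(3).tolist(), [k for k in p])
    for n in ["lever","front"]:
        for d in finder.trace(c,n): print(c,n,round(d["conf"],2),np.round(d["location"],1),d["pixels"].sum())
s=robot.sense(); print(s["t"],s["position"],s["orientation"],s["force"])
E
```

```text
scene [[470.9, 0.0, 323.8], [0.0, 470.9, 197.0], [0.0, 0.0, 1.0]] [[-0.755, -0.478, 0.449, 844.88], [0.655, -0.561, 0.506, 444.567], [0.01, 0.676, 0.736, 722.557], [0.0, 0.0, 0.0, 1.0]] ['mtx', 'extrinsics']
scene lever 0.72 [309.3  74.6] 567
scene lever 0.58 [387.9 245.6] 996
scene front 0.8 [375.5 302.9] 542
top [[464.5, 0.0, 324.1], [0.0, 464.5, 193.6], [0.0, 0.0, 1.0]] [[0.163, 0.962, -0.221, 259.289], [-0.987, 0.159, -0.033, -23.133], [0.004, 0.224, 0.975, 893.202], [0.0, 0.0, 0.0, 1.0]] ['mtx', 'extrinsics']
top lever 0.77 [220.9 140.6] 426
top lever 0.65 [463.9 307.7] 728
top front 0.94 [255.5 139.8] 237
0.3 [165.81716712 705.63694428 218.34107494] [-1.79973362e+02  4.43909077e-03  1.66779638e+02] [-0.47760544  1.11463363  0.43338377]
```

View pics/scene.png

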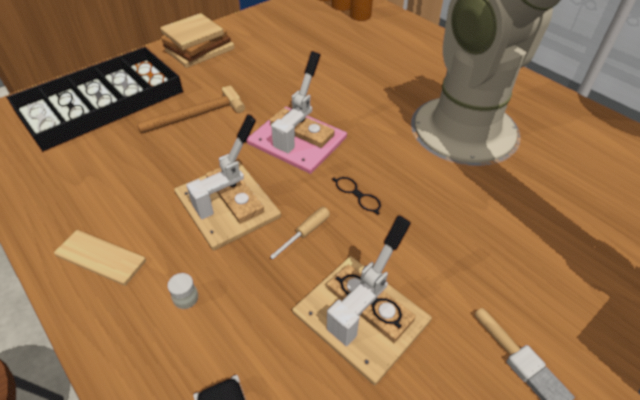

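View pics/top.png

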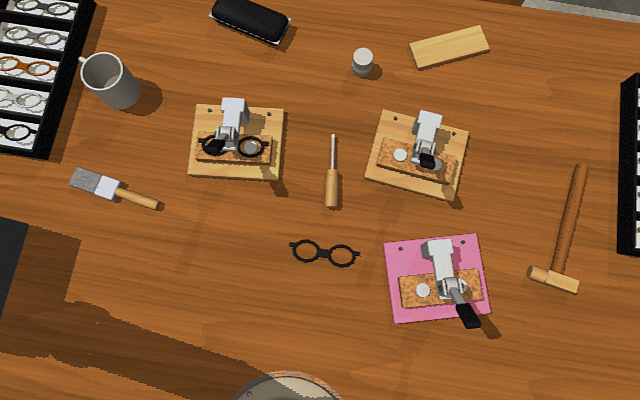

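The scene view shows the loaded jig's board with corners at (352,261), (430,319), (377,376) and (294,311), its paddle near (396,233). The top view shows the same jig at (237,143), the empty wooden jig at (417,155), and the pink look-alike at (437,280).

```bash
cat > h.py <<'E'
import numpy as np
from bench import robot, imaging, finder
from scipy.optimize import least_squares
def proj(c,P):
    p=imaging.camera_params(c); E=p["extrinsics"]; X=(np.asarray(P,float)-E[:3,3])@E[:3,:3]; X=X*[1,-1,-1]
    u=X@p["mtx"].T; return u[:,:2]/u[:,2:]
def world(j,P):
    P=np.asarray(P,float); c,s=np.cos(j[2]),np.sin(j[2])
    return np.c_[j[0]+c*P[:,0]-s*P[:,1], j[1]+s*P[:,0]+c*P[:,1],P[:,2]]
E
python3 - <<'E'
from h import *
C=[(-55,90,16),(95,90,16),(-55,-90,16),(95,-90,16)]
obs={"scene":[(430,319),(377,376),(352,261),(294,311)],"top":[(188,175),(195,104),(281,180),(285,109)]}
f=lambda j:np.concatenate([(proj(c,world(j,C))-obs[c]).ravel() for c in obs])
r=least_squares(f,[550,200,0],x_scale=[100,100,.1]); j=r.x
print(j,np.degrees(j[2]),r.fun.round(1))
np.save("jig.npy",j)
M=[(-59,0,192),(-30,0,149),(-44.6,0,170),(0,0,105)]
for c in obs: print(c,proj(c,world(j,M)).round(0).tolist())
print("start",world(j,[(-110,0,225),(-100,0,160),(60,0,150)]).round(0).tolist())
E
```

```text
[5.16221864e+02 1.94075121e+02 1.13130594e-01] 6.481905597202089 [ 2.5 -3.8 -0.5  5.7 -2.1 -6.3 -2.2 -2.6 -1.4 -0.   0.2 -0.5 -2.4 -0.5
 -1.1 -1.2]
scene [[404.0, 217.0], [389.0, 246.0], [397.0, 232.0], [374.0, 275.0]]
top [[211.0, 151.0], [219.0, 143.0], [215.0, 147.0], [226.0, 135.0]]
start [[407.0, 182.0, 225.0], [417.0, 183.0, 160.0], [576.0, 201.0, 150.0]]
```

>>> carry_out:
  commands:
    - [[-4,-5,0,-3],[-8,-10,0,-6],[-12,-15,0,-9],[-16,-20,0,-12],[-20,-25,0,-15],[-20,-25,0,-15]]
  jaw: 255

```text
t: 0.9
position: [295.4, 433.0, 218.8]
orientation: [180.0, 0.0, -178.1]
force: [0.6, 0.0, 0.3]
opening: 0.533
grip_force: 0.0
```

>>> carry_out:
  commands:
    - [[-1.8,-4.4,0,-1],[-3.6,-8.8,0,-2],[-5.4,-13.2,0,-3],[-7.2,-17.6,0,-4],[-9,-22,-0.6,-5],[-9.6,-23.7,-0.6,-5],[-9.6,-23.7,-0.6,-5]]

```text
t: 1.6
position: [399.0, 198.2, 225.0]
orientation: [-180.0, 0.0, -173.5]
force: [-0.3, 0.5, -0.1]
opening: 0.005
grip_force: 0.0
```

```bash
python3 - <<'E'
from h import *
import cv2
s=robot.sense(); print(s["t"],s["position"].round(1) if hasattr(s["position"],"round") else s["position"],s["orientation"])
im=imaging.snapshot("wrist").copy(); j=np.load("jig.npy")
p=imaging.camera_params("wrist"); print(p["extrinsics"].round(2).tolist())
M=[(-55,90,16),(95,90,16),(-55,-90,16),(95,-90,16),(-59,0,192),(-30,0,149),(0,0,105)]
for u in proj("wrist",world(j,M)): 
    if abs(u).max()<2000: cv2.circle(im,tuple(int(x) for x in u),4,(255,0,0),1)
cv2.imwrite("pics/w1.png",im[:,:,::-1])
print([(d["conf"],d["location"]) for d in finder.trace("wrist","lever")])
E
```

```text
1.6 [399.  198.2 225. ] [-1.79970169e+02  4.23939117e-02 -1.73519837e+02]
[[-0.12, -0.96, -0.25, 328.81], [0.99, -0.11, -0.03, 191.46], [-0.0, -0.26, 0.97, 391.84], [0.0, 0.0, 0.0, 1.0]]
[]
```

View pics/w1.png

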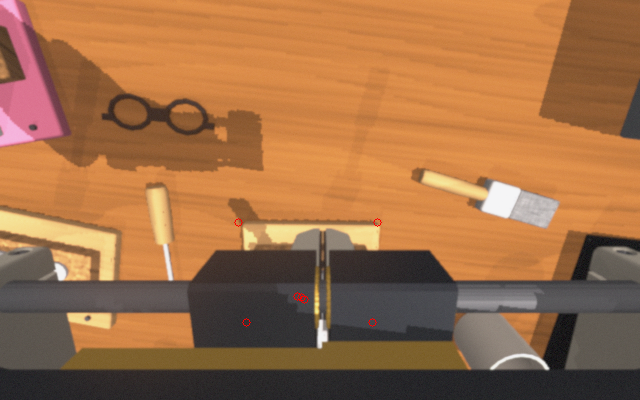

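The wrist view shows the near board edge at (242,224)–(380,222), against a predicted (238,222)–(377,222). That is about 3 mm off in y, which is good enough. I'll lower the shut fingers behind the paddle.

>>> carry_out:
  commands:
    - [[0,0.3,0,0],[0,0.3,2,0],[0,0.3,4,0],[0,0.3,6.5,0],[0,0.3,6.5,0],[0,0.3,6.5,0]]

```text
t: 2.3
position: [397.1, 205.0, 159.6]
orientation: [-180.0, -0.1, -173.1]
force: [0.2, 0.5, 0.7]
opening: 0.003
grip_force: 0.0
```

```bash
python3 - <<'E'
from h import *
import cv2
s=robot.sense(); print(s["t"],s["position"],s["force"])
im=imaging.snapshot("scene")
cv2.imwrite("pics/s2.png",cv2.resize(im[130:380,260:560,::-1],None,fx=2.4,fy=2.4))
j=np.load("jig.npy"); P=np.array(s["position"]); c,q=np.cos(j[2]),np.sin(j[2]); d=P[:2]-j[:2]; print("jig xy",c*d[0]+q*d[1],-q*d[0]+c*d[1])
E
```

```text
2.3 [397.13913325 204.98516883 159.63231838] [0.1506632  0.47145417 0.73743342]
jig xy -117.08987237578266 24.28348771403774
```

View pics/s2.png

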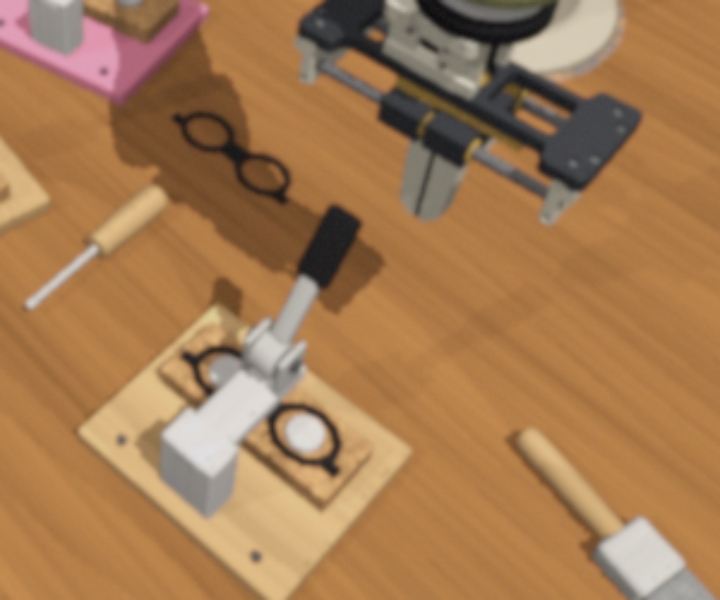

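The scene crop shows the shut fingers at (430,190), upright behind the paddle at (330,245), but about 21 mm towards +y. I'll shift sideways, then start pushing.

>>> carry_out:
  commands:
    - [[0,-1,0,0],[0,-2.1,0,0],[0,-2.1,0,0],[-2,-2.1,0,0],[-4,-2.1,0,0],[-6,-2.1,0,0],[-7,-2.1,0,0],[-7,-2.1,0,0]]

```text
t: 3.15
position: [469.6, 190.6, 159.6]
orientation: [-180.0, -0.1, -173.3]
force: [-3.2, -1.6, -1.9]
opening: 0.006
grip_force: 1.7
```

```bash
python3 - <<'E'
from h import *
import cv2
s=robot.sense(); print(s["t"],s["position"],s["force"])
im=imaging.snapshot("scene")
cv2.imwrite("pics/s3.png",cv2.resize(im[130:380,260:560,::-1],None,fx=2.4,fy=2.4))
j=np.load("jig.npy"); P=np.array(s["position"]); c,q=np.cos(j[2]),np.sin(j[2]); d=P[:2]-j[:2]; print("jig xy",c*d[0]+q*d[1],-q*d[0]+c*d[1])
E
```

```text
3.15 [469.63254833 190.64830036 159.58921439] [-3.21741054 -1.61863709 -1.875035  ]
jig xy -46.678348281813 1.8545264698174555
```

View pics/s3.png

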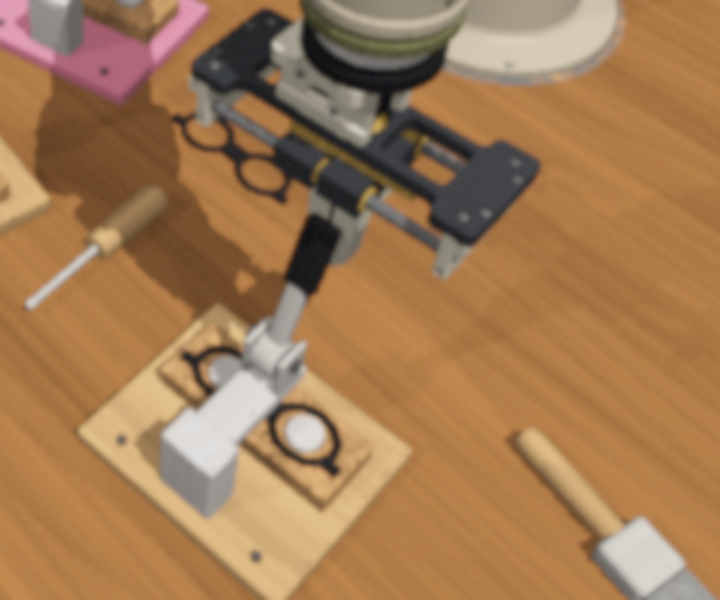

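Contact shows at (325,230): the paddle rests on the fingers and has begun to move, at about 3 N. I'll carry on over the high point.

>>> carry_out:
  commands:
    - [[-1.2,0,0,0],[-2.4,0,0,0],[-3.6,0,0,0],[-4.8,0,0,0],[-6,0,0,0],[-6,0,0,0]]

```text
t: 3.8
position: [529.8, 198.2, 159.4]
orientation: [-180.0, -0.0, -173.3]
force: [-2.8, -0.8, 1.3]
opening: 0.007
grip_force: 1.5
```

>>> carry_out:
  commands:
    - [[-1,0,0.2,0],[-2,0,0.4,0],[-3,0,0.7,0],[-4,0,1,0],[-4.5,0,1.2,0],[-4.5,0,1.2,0]]

```text
t: 4.4
position: [574.7, 203.7, 147.2]
orientation: [-180.0, 0.0, -173.2]
force: [-0.6, -0.2, 0.1]
opening: 0.0
grip_force: 0.0
```

```bash
python3 - <<'E'
from h import *
import cv2
s=robot.sense(); print(s["t"],s["position"],s["force"])
im=imaging.snapshot("scene")
cv2.imwrite("pics/s4.png",cv2.resize(im[130:380,260:560,::-1],None,fx=2.4,fy=2.4))
j=np.load("jig.npy"); P=np.array(s["position"]); c,q=np.cos(j[2]),np.sin(j[2]); d=P[:2]-j[:2]; print("jig xy",c*d[0]+q*d[1],-q*d[0]+c*d[1])
E
```

```text
4.4 [574.71346312 203.72075659 147.16015961] [-0.56828456 -0.2109715   0.06604324]
jig xy 59.20658484787718 2.9808930477787383
```

View pics/s4.png

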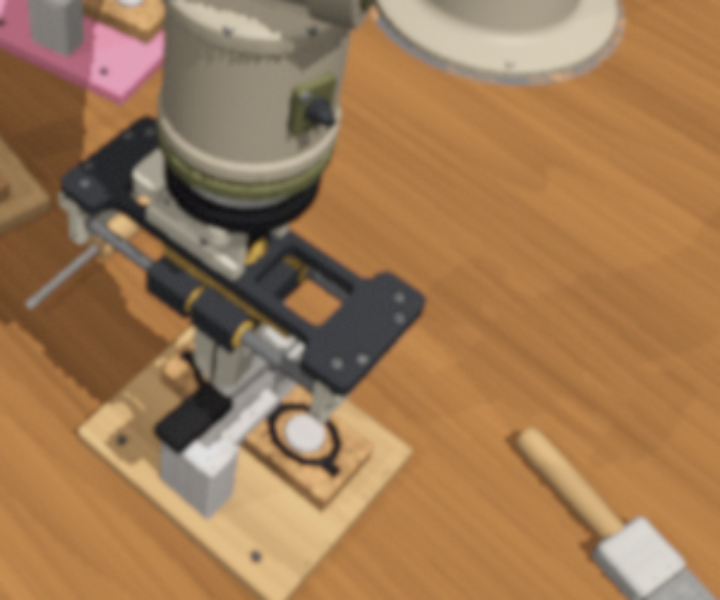

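The paddle has snapped down over the column at (195,415), and there is no force left on the fingers. I'll retreat straight up and back, then check.

>>> carry_out:
  commands:
    - [[0,0,-3,0],[0,0,-7,0],[3,0,-10,0],[7,0,-10,0],[11,0,-10,0],[14,0,-10,0],[14,0,-10,0]]

```text
t: 5.15
position: [430.8, 186.3, 248.0]
orientation: [-180.0, -0.1, -173.1]
force: [-0.1, -0.3, -0.7]
opening: 0.005
grip_force: 0.0
```

```bash
python3 - <<'E'
from h import *
import cv2
s=robot.sense(); print(s["t"],s["position"],s["force"])
a=imaging.snapshot("scene")[40:390,160:460,::-1]
cv2.imwrite("pics/s5.png",cv2.resize(a,None,fx=1.7,fy=1.7))
j=np.load("jig.npy");j[1]+=3
M=[(103,0,123),(52,0,114)]
print((proj("scene",world(j,M))-[160,40])*1.7)
E
```

```text
5.15 [430.77342292 186.33330088 248.01707179] [-0.14851893 -0.28635229 -0.66612531]
[[290.98841906 466.57530215]
 [330.04931824 432.69834269]]
```

View pics/s5.png

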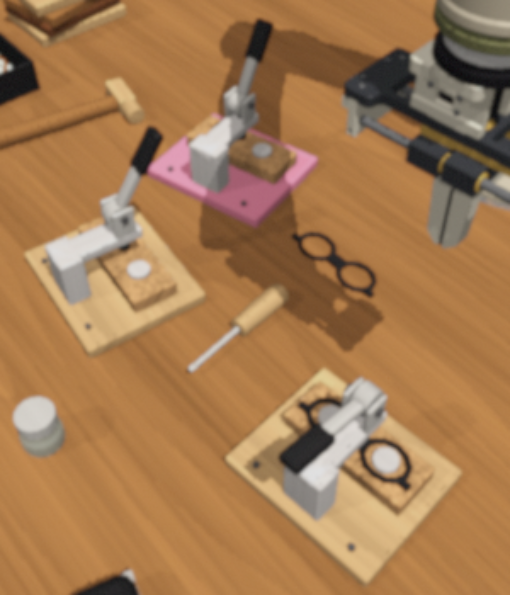

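The loaded jig's paddle lies closed from (325,438) to (288,460), where a lever at its stop should be. The front sits in its nest, both other levers stand open, and the gripper is clear.

```bash
python3 -c "
from bench import robot
print(robot.close_job())"
```

```text
the job is handed in; nothing more can be done
None
```

The loaded jig's lever is flipped over and closed on the spectacle front, the empty jig's lever is still open, the gripper is clear, and the job is handed in (the judge's result was not shown).

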